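# Dock the card terminal on its charging cradle

### The arm

A 6-joint arm with a two-finger parallel gripper is mounted at the origin on a cart in front of the work surface, level with it; the furniture and walls round the work are solid. World frame = base frame: x ahead of the robot, y to its left, z up, the work surface at z = 0. Lengths are in m, angles in rad, forces in N, time in s.
With the tool pointing down it reaches from about 0.35 to 0.975 m from the base axis. Payload 4.9 kg.
Tool frame: the origin (TCP) lies between the finger pads; the fingertips stand 19 mm ahead of it and the grasp point (between the pads) is the TCP; z points along the fingers, y is the line along which they close (so a half turn about z gives the same grasp; the last joint's range is limited). The gripper opens to 85 mm and grips with 20 to 120 N. Pads are 22 mm wide; open, the fingers measure 114 mm over their backs; the gripper's body (76 mm by 85 mm) begins 54 mm behind the grasp point. The pads swing forward as they close: fully open they stand 13 mm farther back than shut.
Start: joints at [1.165, 0.053, 1.613, -0, 1.476, -0.119], TCP at [0.177, 0.599, 0.22] pointing down, gripper open.
Joint ranges: [-3.01, 3.01], [-1.01, 2.22], [0.06, 2.58], [-1.02, 4.17], [0.09, 2.62], [-3.14, 3.14]. Speed limits (rad/s): [2.57, 2.57, 3.14, 3.14, 3.14, 3.14].

### API

Orientations are given as a rotation vector (axis times angle).
In Python, from station import ctrl gives the robot as it stands. The module is installed in compiled form; this text tells all that it offers.
- The arm moves only by the tool servo_tool, never from a script. Its argument "increments" is a list that holds one entry, the list of rows, each a list of 5 numbers: the finger opening in cm, from 0 to 8.54, then the shift along the tool's x, y, z in cm, then the turn about the tool's z in degrees. A call has 1 to 5 rows; each row is the pose to reach, as a shift and turn from the pose commanded when the call began, along the tool's axes at that moment; what a row does not reach only later rows make up. A row lasts 1/10 s, in which the tool goes at most 50 mm and 8.59 degrees, less where a joint would pass 70% of its speed; a pose out of reach is approached as far as the arm can. A call with a gripper value outside its range is refused whole. The fingers move at their own pace and stop on an object; "newtons" is the grip in N (left out, the last holds). Time passes only in rows, so rows that repeat a pose let the fingers close. It gives the time, the measured TCP pose, the force, the opening and the grip force at its end, in the units of the state.
- ctrl.get_obs(): the state, without advancing time (a new reading comes with each control period).
- ctrl.get_image(name): name is "scene" or "top"; returns a dict with "img" (420x560x3 uint8, red, green, blue), "fx", "fy", "cx", "cy" (pixels), "rvec" (rotation vector, rad) and "tvec" (3), from world to camera coordinates, as OpenCV has them. Camera axes: x right, y down, z forward; pixel columns grow to the right and rows downward; lengths in m; the calibration is good to about 2 mm. A picture is of the moment at which its call begins. There is no depth.
- ctrl.finish_job(): hands the job in; it is judged then, once.
The state is a dict: "t": time; "q": joint angles; "dq": joint speeds; "effort": joint torques, N m; "tool_pos": TCP position; "tool_rot": TCP orientation; "contact_force": force on the tool from outside, world axes, zero at the start; "wrist_torque": the same for the moment, N m; "opening": finger opening in m; "grip_force": force on a finger pad.
Only numpy, scipy, OpenCV 4.12 (cv2) and the standard library are available. Lean on these libraries where they do the work, as an engineer would, in place of code of your own. Each camera call takes 0.05 s, during which the arm holds its last target. There are 200 camera calls.

### The job

Service is over: put the handheld card terminal back on its charging cradle. Tuck its nose under the lip at the cradle's front with the head end raised, then rock the head end down and press it until the roller catch snaps over the heel and the terminal lies flat and latched on the bed; then let go. Be gentle: leave the cradle's slope as it is set, and do not shift the things standing about.

Things in the scene. Friction and masses are not known exactly. Their poses are not given: they have to be found in the camera images.
- cradle: foot of the charging cradle, a dark plate 190 x 92 x 10 mm fixed to the stand; origin under it near its centre, on the stand top; x points from its front (lip) to its back (catch), z up. It carries the mid-grey bed on a stiff hinge at the front. The bed's slope is set anywhere from 3 to 16 degrees, front low; it is not among the readings: look or feel for it. It yields only to some 40 N at its back
- cradle_hinge (a point): middle of the hinge axis, x = -83, z = 22 mm in the foot's frame; the bed turns about it. BED FRAME, used below: x up the slope, z square off the bed, its origin 88 mm up the slope from the hinge and 8 mm off it; docked, the terminal's frame coincides with it. The bed is 200 mm long; between x = -45 and 45 mm it is a bar 48 mm wide with its top at z = -2 mm, open beside it for fingers
- terminal: handheld card terminal lying face up, light grey top on a dark lower shell, 0.24 to 0.39 kg. Origin in its underside, mid-length; x from the nose (keypad end) to the heel (printer-head end), z up out of the screen. Body x = -60 to 72 mm, 62 mm wide with parallel sides, 26 mm high; grip it across this width
- terminal_center (a point): point on the terminal's axis half-way up the body, 13 mm above its origin. How the cradle holds it: under the lip there is 14.5 mm of height and 55 mm of width; the lip's edge is at x = -70.5 mm of the bed frame, its top at z = 20.5 mm, and the rubber nose stop behind it at x = -80.5 mm
- terminal_nose (a point): middle of the nose's front face, x = -80, z = 5 mm in the terminal's frame. The nose, a dark tongue with the card slot, is 50 mm wide, 10 mm thick and runs 20 mm back to the body. With its lower edge on the bed it slips under the lip while the head end is raised 11 to 20 degrees off the bed
- terminal_heel (a point): point in the terminal's underside on its middle line, x = 66 mm, that docks on the rubber heel pad. At the heel end a ledge, x = 72 to 80 mm, is 54 mm wide and 12 mm high, its lower edge rounded by 6 mm. Side cheeks of the bed, 11 mm high, stand 66 mm apart from x = 56 mm on
- terminal_head (a point): middle of the flat top of the printer head, x = 51.5, z = 38 mm in the terminal's frame; the head is 41 mm long. The catch: a sprung steel roller, 12 mm thick, 32 mm wide, its axis at x = 82, z = 16.5 mm of the bed frame, between posts 26 mm high. It yields backwards only; a push of 6 to 10 N down on the head takes the heel past it. Charging pins below push up with about 3 N
- order_pad: order pad, 125 x 75 x 12 mm, lying behind the work; origin in its underside. Leave it alone
- votive: ribbed glass votive with a tea light, 73 mm wide, 104 mm high, standing behind the work; origin under its centre. Leave it alone
- salt_cellar: round wooden salt cellar, 70 mm wide, 67 mm high, standing behind the work; origin under its centre. Leave it alone
- matchbox: box of long matches, 46 x 78 x 18 mm, lying in front of the work; origin in its underside. Leave it alone

How it is judged:
By the outcome, as a careful person would: the job done as asked, in the order asked, and still so for the second after the job is handed in, with the robot touching nothing.
It also fails if it takes over 54 s, if anything falls off the work surface, if the arm or the gripper's body presses on something with over 40 N, if the wrist force passes 120 N, or if a joint passes its speed limit or range.

## Working session

There is one attempt and no reset: what is moved stays moved. The work goes in short steps, Python scripts to look and compute and a tool call to move; the robot and the scene stay as the last step left them, time stands still between calls to the robot, and variables do not carry over. Pictures are saved under pics/ and viewed, at most 10 in all, crops included, and the job is handed in when it is done.

Besides the shell and the picture viewer there is one more tool, called after "Emit:" as a command line: name --argument value ..., lists and objects as JSON in quotes. servo_tool: Moves the arm, as the interface text tells. Its arguments: {"type":"object","properties":{"increments":{"type":"array"},"newtons":{"type":"number"}},"required":["increments"]}

```bash
mkdir -p pics; python3 - <<'E'
from station import ctrl
import cv2,json,numpy as np
o=ctrl.get_obs();print({k:np.round(v,3).tolist() for k,v in o.items()})
for n in("scene","top"):
    d=ctrl.get_image(n);cv2.imwrite(f"pics/{n}0.png",d["img"][...,::-1]);np.savez(f"{n}0.npz",**d)
    print(n,d["fx"],d["fy"],d["cx"],d["cy"],d["rvec"],d["tvec"])
E
```

```text
{'t': 0.0, 'q': [1.165, 0.053, 1.614, 0.0, 1.476, -0.119], 'dq': [0.0, 0.002, 0.002, -0.001, -0.002, 0.0], 'effort': [-0.002, -39.368, -37.017, -0.0, 0.007, 0.0], 'tool_pos': [0.177, 0.599, 0.219], 'tool_rot': [-0.449, -3.109, 0.003], 'contact_force': [-1.234, 0.028, -0.597], 'wrist_torque': [-0.026, -0.007, -0.017], 'grip_force': 0.0, 'opening': 0.085}
scene 437.68534720566504 437.68534720566504 278.3897719631116 214.1196189686794 [ 1.11668186 -2.57090488  0.80272139] [0.37494021 0.3648624  0.75355202]
top 428.6831520270692 428.6831520270692 281.0721462340384 199.47359185020252 [ 2.20763432 -2.1619873   0.03742235] [0.01402736 0.54191393 0.96343945]
```

View pics/scene0.png

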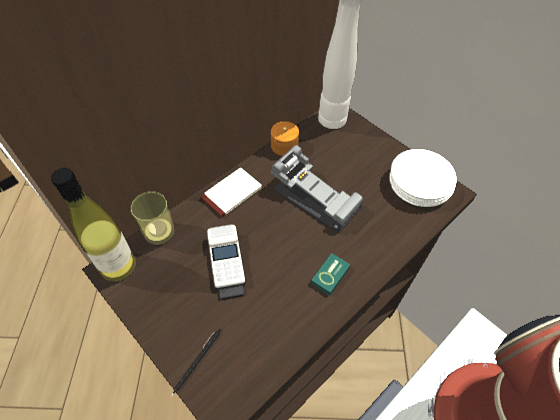

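View pics/top0.png

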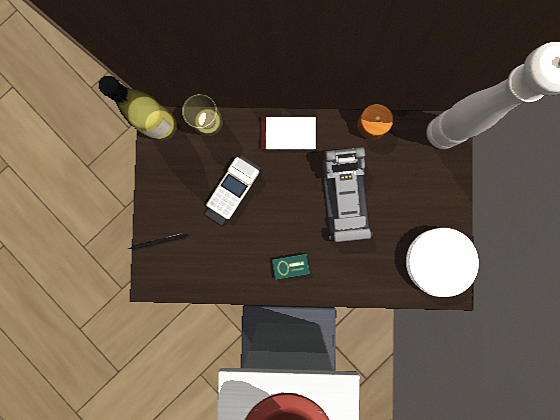

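```bash
python3 - <<'E'
import cv2,numpy as np
t=cv2.imread("pics/top0.png");s=cv2.imread("pics/scene0.png")
f=lambda im,x,y,w,h,k:cv2.resize(im[y:y+h,x:x+w],None,fx=k,fy=k,interpolation=cv2.INTER_CUBIC)
a=np.hstack([f(t,195,145,80,100,5),f(t,310,145,80,100,5)]);cv2.imwrite("pics/c1.png",a)
b=np.hstack([f(s,195,215,66,96,5),f(s,265,140,102,96,4.5)[:480]if 0 else cv2.resize(s[140:236,265:367],None,fx=4.6,fy=5,interpolation=2)]);print(b.shape)
cv2.imwrite("pics/c2.png",b)
E
```

```text
(480, 799, 3)
```

View pics/c1.png

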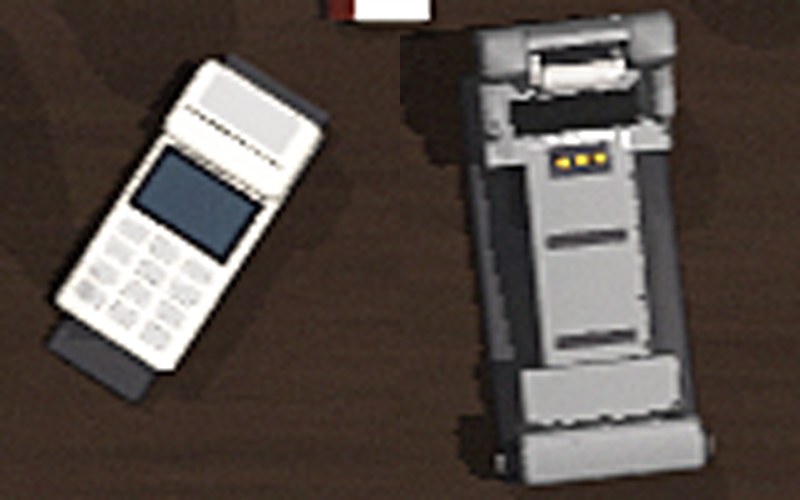

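View pics/c2.png

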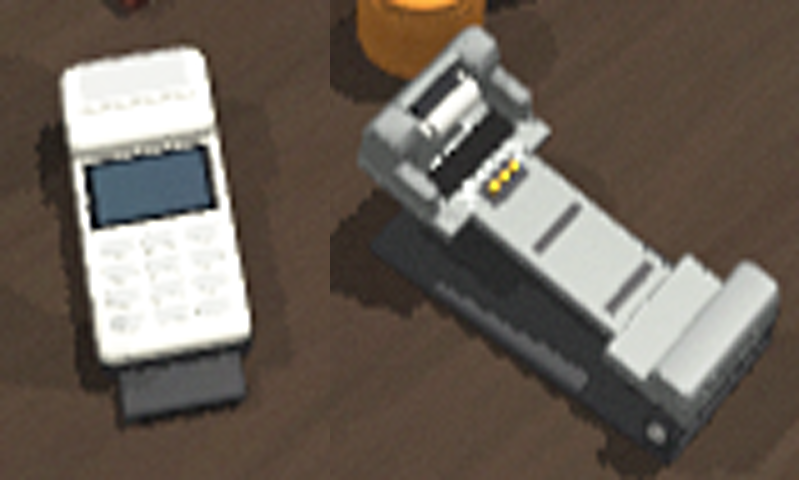

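```bash
cat > fit.py <<'E'
import cv2,numpy as np
from scipy.optimize import least_squares
C={n:np.load(f"{n}0.npz") for n in("scene","top")}
def proj(n,P):
    d=C[n];K=np.array([[d["fx"],0,d["cx"]],[0,d["fy"],d["cy"]],[0,0,1.]])
    return cv2.projectPoints(np.atleast_2d(P).astype(float),d["rvec"],d["tvec"],K,None)[0][:,0]
pt=lambda u,v,x0,y0,kx=5,ky=5:((u+.5)/kx-.5+x0,(v+.5)/ky-.5+y0)
T1=lambda u,v:("top",)+pt(u,v,195,145); T2=lambda u,v:("top",)+pt(u-400,v,310,145)
S1=lambda u,v:("scene",)+pt(u,v,195,215); S2=lambda u,v:("scene",)+pt(u-330,v,265,140,4.6,5)
def rz(a):c,s=np.cos(a),np.sin(a);return np.array([[c,-s,0],[s,c,0],[0,0,1]])
def ry(a):c,s=np.cos(a),np.sin(a);return np.array([[c,0,-s],[0,1,0],[s,0,c]]) # x axis up by a
term=[((-80,25,10),T1(50,340)),((-80,-25,10),T1(135,403)),((-60,31,24),T1(55,302)),((-60,-31,24),T1(170,371)),
 ((72,31,36),T1(208,57)),((72,-31,36),T1(327,128)),((80,-27,12),T1(329,110)),
 ((-80,25,0),S1(124,420)),((-80,-25,0),S1(246,400)),((72,31,36),S1(63,66)),((72,-31,36),S1(208,48))]
crad=[((-45,24,-2),T2(543,362)),((-45,-24,-2),T2(650,355)),((45,24,-2),T2(527,163)),((45,-24,-2),T2(640,150)),((82,0,22.5),T2(583,76)),
 ((-45,24,-2),S2(610,338)),((-45,-24,-2),S2(660,258)),((45,24,-2),S2(470,205)),((45,-24,-2),S2(535,140)),((82,0,21),S2(450,105)),
 (("h",1),T2(503,462)),(("h",-1),T2(712,445)),(("h",1),S2(655,432))]
def rt(p,full=False):
    return np.concatenate([proj(m[0],np.array([p[0],p[1],0])+rz(p[2])@np.array(P)/1e3)[0]-m[1:] for P,m in term])
def bed(p,P): return np.array([p[0],p[1],.022])+rz(p[2])@ry(p[3])@((np.array(P)+[88,0,8])/1e3)
def rc(p):
    r=[]
    for P,m in crad:
        W=np.array([p[0],p[1],.022])+rz(p[2])@np.array([0,P[1]*p[4],0]) if P[0]=="h" else bed(p,P)
        r.append(proj(m[0],W)[0]-m[1:])
    return np.concatenate(r)
if __name__=="__main__":
    for f,x0 in((rt,[.5,.1,-.5]),(rc,[.4,-.14,.1,.15,.046])):
        s=least_squares(f,x0,loss="soft_l1");print(np.round(s.x,4),np.degrees(s.x[2:4]),"\n",np.round(s.fun.reshape(-1,2) if 0 else f(s.x).reshape(-1,2),1).tolist())
E
python3 fit.py
```

```text
[ 0.5608  0.1378 -0.5596] [-32.06536299] 
 [[-0.5, 0.7], [0.6, 0.1], [-0.0, -0.6], [-0.3, 0.6], [0.9, -0.9], [0.1, -0.1], [0.9, 0.9], [-0.0, 0.8], [0.2, 0.5], [-0.8, -0.2], [-1.0, -1.1]]
[ 0.4653 -0.1326  0.1234  0.1822  0.0467] [ 7.0689371 10.4419938] 
 [[0.4, 0.3], [0.5, -0.5], [0.0, -0.1], [-0.8, 0.2], [0.0, -0.3], [0.9, -1.2], [2.5, 1.6], [0.3, 0.6], [-0.9, 1.1], [0.6, -1.2], [-0.4, -0.3], [-0.8, -1.1], [-0.4, -0.0]]
```

Emit:
servo_tool --increments '[[[8.54,-4,-2.6,0,3],[8.54,-8,-5.2,0,6],[8.54,-12,-7.8,0,9],[8.54,-16,-10.4,0,12],[8.54,-20,-13,0,15.6]]]'

```text
t: 0.6
tool_pos: [0.3325, 0.4165, 0.2195]
tool_rot: [-0.87, -3.019, 0.001]
contact_force: [0.3, -0.1, 0.6]
opening: 0.0852
grip_force: 0.0
```

```bash
cat > go.py <<'E'
# usage: go.py X Y Z HEADING(deg of tool y): prints increments in tool axes (cm, deg)
import sys,numpy as np
from scipy.spatial.transform import Rotation as R
from station import ctrl
o=ctrl.get_obs();M=R.from_rotvec(o["tool_rot"]).as_matrix()
h=np.degrees(np.arctan2(M[1,1],M[0,1]))
print("t",round(o["t"],2),"pos",np.round(o["tool_pos"],4),"head",round(h,2),"tilt z",np.round(M[:,2],3),"F",np.round(o["contact_force"],1),"open",round(o["opening"],4),"grip",round(o["grip_force"],1),"q",np.round(o["q"],2))
if len(sys.argv)>4:
    a=list(map(float,sys.argv[1:5]))
    print("inc cm",np.round(M.T@(np.array(a[:3])-o["tool_pos"])*100,2),"turn",round((h-a[3]+90)%180-90,2))
E
python3 go.py .5862 .1219 .12 58
```

```text
t 0.6 pos [0.3325 0.4165 0.2195] head 57.86 tilt z [-0. -0. -1.] F [ 0.3 -0.1  0.6] open 0.0852 grip 0.0 q [ 0.76 -0.17  1.83 -0.    1.48 -0.25]
inc cm [-37.16 -11.44   9.96] turn -0.14
```

Emit:
servo_tool --increments '[[[8.54,-4.6,-1.5,0,0],[8.54,-9.2,-3,0,0],[8.54,-13.8,-4.5,1,0],[8.54,-18.4,-6,2,0],[8.54,-23,-7.5,4,0]]]'

```text
t: 1.1
tool_pos: [0.4874, 0.2327, 0.1818]
tool_rot: [0.867, 3.017, 0.003]
contact_force: [0.7, 1.0, 0.2]
opening: 0.0854
grip_force: 0.0
```

Emit:
servo_tool --increments '[[[8.54,-4.3,-1.2,1.2,0],[8.54,-8.6,-2.4,2.6,0],[8.54,-12,-3.5,4,0],[8.54,-14.1,-3.94,6,-0.1],[8.54,-14.1,-3.94,6,-0.1]]]'

```text
t: 1.6
tool_pos: [0.5833, 0.1237, 0.1169]
tool_rot: [-0.868, -3.013, 0.004]
contact_force: [-0.8, 0.2, -1.1]
opening: 0.0851
grip_force: 0.0
```

```bash
python3 go.py .5862 .1219 .0215 58; python3 - <<'E'
from station import ctrl
import cv2,numpy as np
t,s=[ctrl.get_image(n)["img"][...,::-1] for n in("top","scene")]
f=lambda im,x,y,w,h,k:cv2.resize(im[y:y+h,x:x+w],None,fx=k,fy=k,interpolation=cv2.INTER_CUBIC)
cv2.imwrite("pics/c3.png",np.hstack([f(t,185,140,95,110,4),f(s,185,195,95,110,4)]))
E
```

```text
t 1.6 pos [0.5833 0.1237 0.1169] head 57.87 tilt z [-0.006 -0.001 -1.   ] F [-0.8  0.2 -1.1] open 0.0851 grip 0.0 q [ 0.08  0.07  1.77 -0.    1.31 -0.93]
inc cm [-0.38  0.04  9.54] turn -0.13
```

View pics/c3.png

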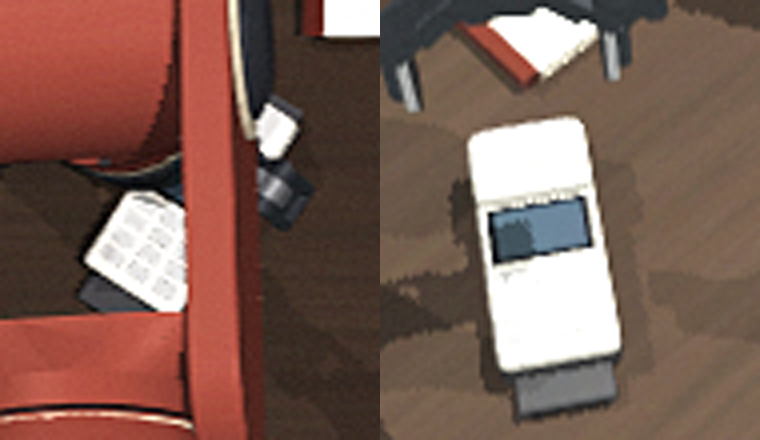

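Gripper straddles the terminal (fingers at about (405,85) and (612,55) in the right crop, terminal between). Descending.

Emit:
servo_tool --increments '[[[8.54,0,0.04,3,-0.1],[8.54,0,0.04,6,-0.1],[8.54,0,0.04,8,-0.1],[8.54,0,0.04,9.3,-0.1],[8.54,0,0.04,9.5,-0.1]]]'

```text
t: 2.2
tool_pos: [0.5832, 0.1272, 0.0249]
tool_rot: [-0.859, -3.02, 0.001]
contact_force: [-0.2, -0.3, 0.9]
opening: 0.0853
grip_force: 0.0
```

Emit:
servo_tool --increments '[[[5.5,0,0,0,0],[5.5,0,0,0,0],[5.5,0,0,0,0],[5.5,0,0,0,0],[5.5,0,0,0,0]]]' --newtons 20

```text
t: 2.7
tool_pos: [0.5849, 0.1264, 0.0265]
tool_rot: [0.861, 3.02, 0.0]
contact_force: [0.3, -0.3, -1.0]
opening: 0.055
grip_force: 0.0
```

```bash
python3 go.py .5862 .1219 .0215 58
```

```text
t 2.7 pos [0.5849 0.1264 0.0265] head 58.16 tilt z [ 0.001  0.    -1.   ] F [ 0.3 -0.3 -1. ] open 0.055 grip 0.0 q [ 0.09  0.18  1.81 -0.    1.14 -0.93]
inc cm [-0.35 -0.31  0.5 ] turn 0.16
```

```bash
python3 - <<'E'
from station import ctrl
import cv2,numpy as np
t,s=[ctrl.get_image(n)["img"][...,::-1] for n in("top","scene")]
f=lambda im,x,y,w,h,k:cv2.resize(im[y:y+h,x:x+w],None,fx=k,fy=k,interpolation=cv2.INTER_CUBIC)
cv2.imwrite("pics/c4.png",np.hstack([f(t,185,140,95,110,4),f(s,185,195,95,110,4)]))
E
```

```text
(no output)
```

View pics/c4.png

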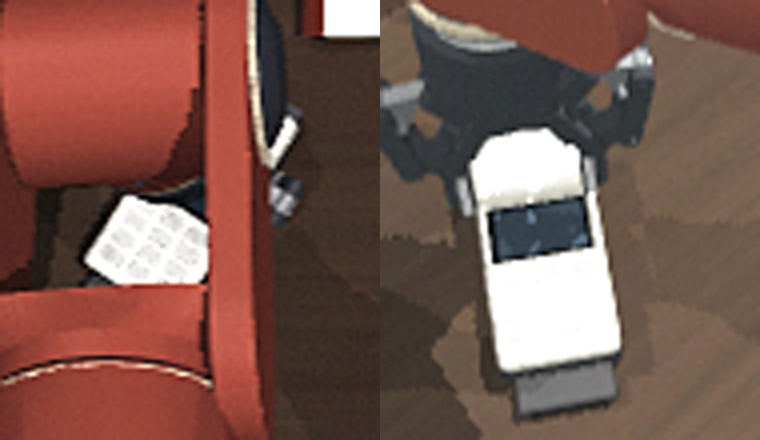

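The image shows the pads right beside the body ((463,195), (590,165)) yet no grip force. I'll close further.

Emit:
servo_tool --increments '[[[3.5,-0.1,-0.3,0.3,0],[3.5,-0.1,-0.3,0.3,0],[3.5,-0.1,-0.3,0.3,0],[3.5,-0.1,-0.3,0.3,0],[3.5,-0.1,-0.3,0.3,0]]]' --newtons 20

```text
t: 3.3
tool_pos: [0.5858, 0.123, 0.0257]
tool_rot: [0.861, 3.017, 0.001]
contact_force: [-1.6, -1.3, 9.8]
opening: 0.0351
grip_force: 5.3
```

```bash
python3 go.py .5862 .1219 .0215 58
```

```text
t 3.3 pos [0.5858 0.123  0.0257] head 58.16 tilt z [ 0.004 -0.    -1.   ] F [-1.6 -1.3  9.8] open 0.0351 grip 5.3 q [ 0.08  0.18  1.82 -0.    1.14 -0.93]
inc cm [-0.09 -0.07  0.42] turn 0.16
```

```bash
python3 - <<'E'
from station import ctrl
import cv2,numpy as np
s=ctrl.get_image("scene")["img"][...,::-1]
f=lambda im,x,y,w,h,k:cv2.resize(im[y:y+h,x:x+w],None,fx=k,fy=k,interpolation=cv2.INTER_CUBIC)
cv2.imwrite("pics/c5.png",f(s,180,195,95,85,7))
E
```

```text
(no output)
```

View pics/c5.png

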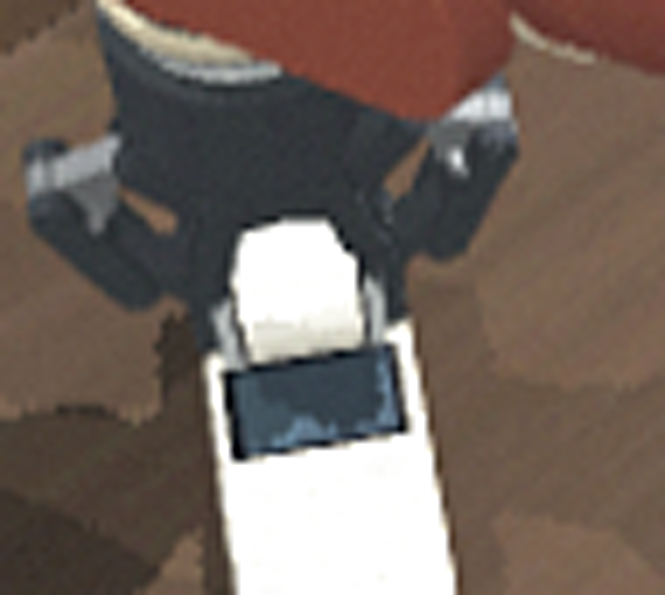

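```bash
python3 - <<'E'
from fit import *
def tip(p,h,w,dz):
    y=np.array([np.cos(np.radians(h)),np.sin(np.radians(h)),0])
    return [np.array(p)+s*w/2*y+[0,0,dz] for s in(1,-1)]
for dz in(-.02,-.01,0,.01,.02,.03):
    a=proj("scene",tip([.5833,.1237,.1169],57.9,.085,dz));b=proj("scene",tip([.5858,.123,.0257],58.2,.035,dz))
    print(dz,"c3",np.round((a-[185,195])*4+[380,0]).tolist(),"c5",np.round((b-[180,195])*7).tolist())
E
```

```text
-0.02 c3 [[436.0, 144.0], [608.0, 117.0]] c5 [[253.0, 392.0], [367.0, 373.0]]
-0.01 c3 [[433.0, 133.0], [607.0, 106.0]] c5 [[250.0, 376.0], [365.0, 356.0]]
0 c3 [[430.0, 122.0], [606.0, 94.0]] c5 [[246.0, 359.0], [362.0, 340.0]]
0.01 c3 [[427.0, 110.0], [605.0, 83.0]] c5 [[243.0, 342.0], [360.0, 323.0]]
0.02 c3 [[424.0, 99.0], [603.0, 71.0]] c5 [[239.0, 325.0], [357.0, 305.0]]
0.03 c3 [[421.0, 87.0], [602.0, 59.0]] c5 [[235.0, 307.0], [354.0, 287.0]]
```

Pads slid onto the body's top beside/over the head: the tips sit about 13 mm higher than I assumed. Lift, open, and feel my way down.

Emit:
servo_tool --increments '[[[3.5,0,0,-0.6,0],[8.54,0,0,-1.5,0],[8.54,0,0,-1.5,0],[8.54,0,0,-1.5,0],[8.54,0,0,-1.5,0]]]'

```text
t: 3.85
tool_pos: [0.5834, 0.1233, 0.0374]
tool_rot: [-0.861, -3.02, 0.0]
contact_force: [-0.7, 0.1, 0.6]
opening: 0.0853
grip_force: 0.0
```

Emit:
servo_tool --increments '[[[8.54,-0.1,0,1.3,0],[8.54,-0.1,0,2,0],[8.54,-0.1,0,2.5,0],[8.54,-0.1,0,2.8,0],[8.54,-0.1,0,2.8,0]]]'

```text
t: 4.35
tool_pos: [0.5841, 0.1228, 0.009]
tool_rot: [-0.861, -3.02, 0.001]
contact_force: [-0.4, -0.3, -0.3]
opening: 0.0854
grip_force: 0.0
```

```bash
python3 go.py .5862 .1219 .005 58
```

```text
t 4.35 pos [0.5841 0.1228 0.009 ] head 58.17 tilt z [-0.001 -0.    -1.   ] F [-0.4 -0.3 -0.3] open 0.0854 grip 0.0 q [ 0.08  0.21  1.82 -0.    1.11 -0.93]
inc cm [-0.23  0.04  0.4 ] turn 0.17
```

Emit:
servo_tool --increments '[[[6.8,0,0,0,0],[6.8,0,0,0,0],[5,0,0,0,0],[5,0,0,0,0],[5,0,0,0,0]]]' --newtons 20

```text
t: 4.85
tool_pos: [0.5852, 0.123, 0.0107]
tool_rot: [0.861, 3.02, 0.001]
contact_force: [0.3, 1.7, 2.7]
opening: 0.0611
grip_force: 22.6
```

```bash
python3 go.py .5862 .1219 .005 58
```

```text
t 4.85 pos [0.5852 0.123  0.0107] head 58.17 tilt z [ 0.001  0.    -1.   ] F [0.3 1.7 2.7] open 0.0611 grip 22.6 q [ 0.08  0.21  1.82  0.    1.11 -0.93]
inc cm [-0.14 -0.04  0.57] turn 0.17
```

Gripped at 61 mm. Lift and see how it hangs.

Emit:
servo_tool --increments '[[[5,0,0,-1,0],[5,0,0,-2.5,0],[5,0,0,-4.5,0],[5,0,0,-7,0],[5,0,0,-9,0]]]'

```text
t: 5.35
tool_pos: [0.5848, 0.1228, 0.1021]
tool_rot: [0.861, 3.02, 0.0]
contact_force: [0.3, -0.4, -1.7]
opening: 0.0613
grip_force: 22.7
```

```bash
python3 go.py; python3 - <<'E'
from station import ctrl
import cv2,numpy as np
for n in("scene","top"):
    d=ctrl.get_image(n);np.savez(n+"1.npz",**d)
    if n=="scene": cv2.imwrite("pics/c6.png",cv2.resize(d["img"][120:300,140:320,::-1],None,fx=3.3,fy=3.3,interpolation=2))
E
```

```text
t 5.35 pos [0.5848 0.1228 0.1021] head 58.17 tilt z [ 0.001 -0.    -1.   ] F [ 0.3 -0.4 -1.7] open 0.0613 grip 22.7 q [ 0.08  0.09  1.78 -0.    1.27 -0.93]
```

View pics/c6.png

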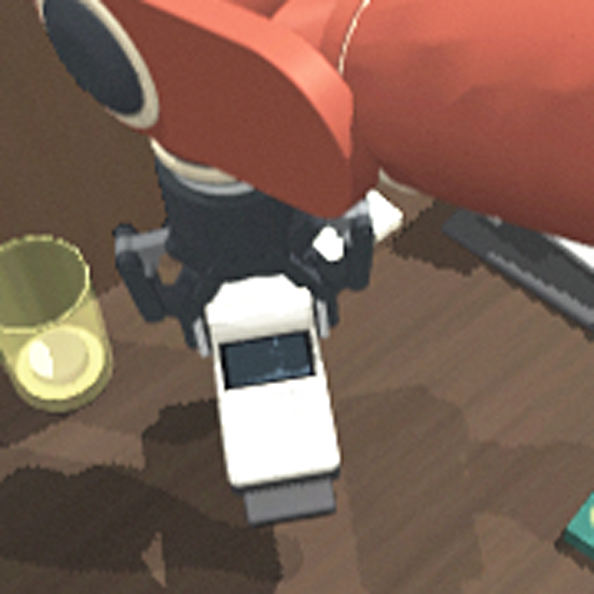

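```bash
cat > pitch.py <<'E'
from fit import *
def fitp(tcp,head,obs,x0=(30,12,.2)):
    yaw=np.radians(head-90)
    def W(p,P): return np.array(tcp)+rz(yaw)@ry(p[2])@((np.array(P)-[p[0],0,p[1]])/1e3)
    def f(p): return np.concatenate([proj("scene",W(p,P))[0]-m for P,m in obs]+[[(p[1]-x0[1])/4,(p[0]-x0[0])/3]])
    s=least_squares(f,x0);print("gx,gz",s.x[:2].round(1),"pitch",np.degrees(s.x[2]).round(2),"nose tip low",W(s.x,(-80,0,0)).round(4),"res",s.fun.round(1));return s.x
if __name__=="__main__":
    c=lambda u,v:np.array([(u+.5)/3.3-.5+140,(v+.5)/3.3-.5+120])
    fitp([.5848,.1228,.1021],58.17,[((-80,25,0),c(250,524)),((-80,-25,0),c(334,509)),((-80,25,10),c(246,498)),((-80,-25,10),c(331,487)),((-60,31,24),c(230,478)),((-60,-31,24),c(337,465)),((31,31,27),c(213,325)),((31,-31,27),c(318,322))])
E
python3 pitch.py
```

```text
gx,gz [24.9 10.4] pitch 0.17 nose tip low [0.4957 0.1781 0.0914] res [-1.  -0.8  0.4 -1.  -0.4  4.7  1.   3.2 -1.  -1.9  0.3 -3.7 -1.2  2.6
 -1.1 -1.6 -0.4 -1.7]
```

```bash
python3 - <<'E'
from fit import *
import cv2
def ground(n,u,v,z=0):
    d=C[n];R=cv2.Rodrigues(d["rvec"])[0];c=-R.T@d["tvec"];r=R.T@np.array([(u-d["cx"])/d["fx"],(v-d["cy"])/d["fy"],1]);return c+r*(z-c[2])/r[2]
im=C["top"]["img"].astype(int).sum(2)
for v in(170,180,190,200,210,220):
    g=np.diff(cv2.GaussianBlur(im[v-1:v+2].mean(0).astype(np.float32)[None],(3,1),0)[0]);u=120+np.argmin(g[120:150]);print(v,u,ground("top",u+.5,v).round(4))
ims=C["scene"]["img"]
for u,v in((158,240),(180,110),(150,280),(203,132)):pass
print("scene edge pts",ground("scene",100,272),ground("scene",150,349))
E
python3 go.py .56 .36 .10 0
```

```text
170 134 [0.6043 0.37   0.    ]
180 134 [0.5809 0.3691 0.    ]
190 133 [0.5574 0.3705 0.    ]
200 132 [0.534  0.3719 0.    ]
210 133 [0.5107 0.3686 0.    ]
220 132 [0.4875 0.37   0.    ]
scene edge pts [ 7.23101367e-01  3.44663003e-01 -1.11022302e-16] [0.51724774 0.35933965 0.        ]
t 5.45 pos [0.5873 0.123  0.1047] head 58.17 tilt z [ 0.008  0.001 -1.   ] F [ 0.1 -0.4 -1.8] open 0.0607 grip 22.6 q [ 0.08  0.09  1.78 -0.    1.27 -0.93]
inc cm [14.82 18.69  0.46] turn 58.17
```

Emit:
servo_tool --increments '[[[5,2.1,2.76,0,6],[5,4.2,5.5,0,13],[5,6.3,8.3,0,21],[5,8.4,11,0,29],[5,10.5,13.8,0,36]]]'

```text
t: 5.95
tool_pos: [0.567, 0.2963, 0.0985]
tool_rot: [-1.759, -2.601, 0.003]
contact_force: [1.1, 0.5, -2.4]
opening: 0.0609
grip_force: 22.8
```

```bash
python3 go.py .56 .40 .06 0
```

```text
t 5.95 pos [0.567  0.2963 0.0985] head 21.85 tilt z [-0.002 -0.001 -1.   ] F [ 1.1  0.5 -2.4] open 0.0609 grip 22.8 q [ 0.37  0.19  1.68 -0.    1.28 -0.02]
inc cm [9.88 3.21 3.85] turn 21.85
```

Emit:
servo_tool --increments '[[[5,3,1,0,7],[5,6.5,2,0,15],[5,9.9,3.2,1.5,21.9],[5,9.9,3.2,4.5,21.9],[5,9.9,3.2,6.5,21.9]]]'

```text
t: 6.45
tool_pos: [0.5585, 0.3997, 0.0317]
tool_rot: [-2.213, -2.228, 0.006]
contact_force: [-1.1, -1.3, -3.6]
opening: 0.0613
grip_force: 22.8
```

```bash
python3 go.py .56 .40 .0107 0
```

```text
t 6.45 pos [0.5585 0.3997 0.0317] head 0.39 tilt z [-0.003 -0.002 -1.   ] F [-1.1 -1.3 -3.6] open 0.0613 grip 22.8 q [ 0.51  0.36  1.58 -0.    1.2   0.51]
inc cm [0.04 0.16 2.1 ] turn 0.39
```

Emit:
servo_tool --increments '[[[5,0,0,1,0.4],[5,0,0,1.8,0.4],[5,0,0,2.2,0.4],[5,0,0,2.6,0.4],[5,0,0,2.6,0.4]]]'

```text
t: 6.95
tool_pos: [0.5614, 0.3994, 0.01]
tool_rot: [2.224, 2.218, 0.003]
contact_force: [-0.5, 0.3, -1.3]
opening: 0.0611
grip_force: 22.9
```

Emit:
servo_tool --increments '[[[5,0,0,0.2,0],[5,0,0,0.4,0],[5,0,0,0.6,0],[5,0,0,0.6,0],[5,0,0,0.6,0]]]'

```text
t: 7.45
tool_pos: [0.5622, 0.4021, 0.0064]
tool_rot: [-2.223, -2.218, -0.011]
contact_force: [-2.9, 6.2, 5.0]
opening: 0.0613
grip_force: 24.8
```

```bash
python3 go.py .56 .40 -.005 0; python3 - <<'E'
from station import ctrl
import cv2,numpy as np
d=ctrl.get_image("scene");cv2.imwrite("pics/c7.png",cv2.resize(d["img"][190:370,30:210,::-1],None,fx=3.3,fy=3.3,interpolation=2))
E
```

```text
t 7.45 pos [0.5622 0.4021 0.0064] head -0.13 tilt z [ 0.005  0.006 -1.   ] F [-2.9  6.2  5. ] open 0.0613 grip 24.8 q [0.51 0.4  1.59 0.   1.15 0.51]
inc cm [-0.22 -0.22  1.13] turn -0.13
```

View pics/c7.png

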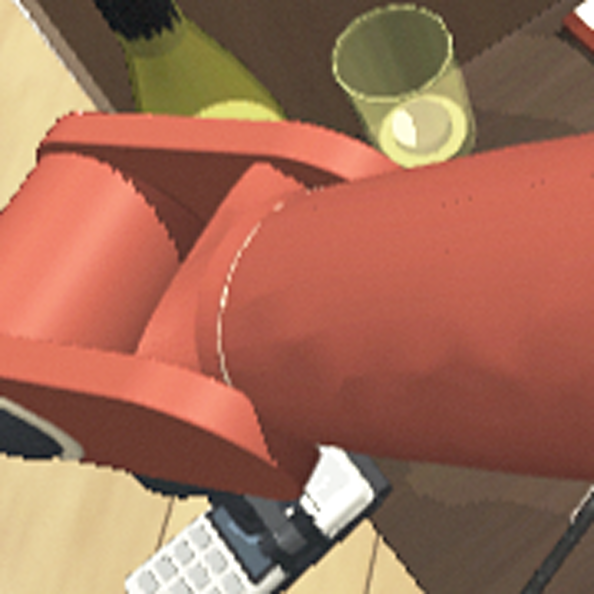

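Heel is on the table edge with the nose overhanging and the head just starting to pivot (forces 5–6 N). Continue down gently.

Emit:
servo_tool --increments '[[[5,0,0,0.2,0],[5,0,0,0.4,0],[5,0,0,0.6,0],[5,0,0,0.8,0],[5,0,0,0.8,0]]]'

```text
t: 8.0
tool_pos: [0.5628, 0.4046, 0.0002]
tool_rot: [-2.222, -2.217, -0.019]
contact_force: [-2.9, 11.1, 10.8]
opening: 0.0612
grip_force: 29.5
```

```bash
python3 go.py .56 .40 -.005 0; python3 - <<'E'
from station import ctrl
print(ctrl.get_obs()["wrist_torque"])
E
```

```text
t 8.0 pos [5.628e-01 4.046e-01 2.000e-04] head -0.13 tilt z [ 0.007  0.01  -1.   ] F [-2.9 11.1 10.8] open 0.0612 grip 29.5 q [0.51 0.41 1.59 0.01 1.14 0.51]
inc cm [-0.47 -0.28  0.51] turn -0.13
[ 1.44289538  0.5666097  -0.0421742 ]
```

Emit:
servo_tool --increments '[[[5,0.5,0,-0.6,0],[5,0.5,0,-2,0],[5,0.5,0,-4,0],[5,0.5,0,-7,0],[5,0.5,0,-10,0]]]'

```text
t: 8.5
tool_pos: [0.5598, 0.403, 0.0949]
tool_rot: [2.224, 2.218, -0.005]
contact_force: [0.3, 0.4, -3.5]
opening: 0.0613
grip_force: 28.1
```

```bash
cat > mask.py <<'E'
from fit import *
import sys
from scipy.spatial.transform import Rotation as R
def look(tcp,rot,d,n="scene",gx=28,gz=10.5,save=None):
    M=R.from_rotvec(rot).as_matrix();yaw=np.arctan2(M[1,1],M[0,1])-np.pi/2
    im=d["img"].astype(int);hsv=cv2.cvtColor(d["img"],cv2.COLOR_RGB2HSV)
    m=((hsv[...,1]<60)&(hsv[...,2]>140)).astype(np.uint8)
    best=[]
    for ph in np.arange(-5,50,1.):
        W=lambda P:np.array(tcp)+rz(yaw)@ry(np.radians(ph))@((np.array(P)-[gx,0,gz])/1e3)
        # keypad area only (x -59..-10) vs ring just outside its front and sides
        poly=lambda a:cv2.fillPoly(np.zeros(m.shape,np.uint8),[np.int32(np.round(proj(n,[W(P) for P in a])*16))],1,shift=4)
        inn=poly([(-59,30,26),(-59,-30,26),(-5,-30,26),(-5,30,26)])
        out=poly([(-69,42,26),(-69,-42,26),(-5,-42,26),(-5,42,26)])&(1-poly([(-62,32,26),(-62,-32,26),(-4,-32,26),(-4,32,26)]))
        best.append((m[inn>0].mean()-m[out>0].mean(),ph))
    best.sort(reverse=True);return np.round(best[:6],2).tolist()
if __name__=="__main__":
    print("ref pitch0",look([.5848,.1228,.1021],[.861,3.02,0],np.load("scene1.npz")))
    from station import ctrl
    o=ctrl.get_obs();print(o["tool_pos"].round(4) if hasattr(o["tool_pos"],"round") else o["tool_pos"],o["contact_force"])
    for n in("scene","top"):
        d=ctrl.get_image(n);np.savez(n+"2.npz",**d);print(n,look(o["tool_pos"],o["tool_rot"],d,n))
E
python3 mask.py; python3 go.py .56 .40 .01 0
```

```text
ref pitch0 [[1.0, 6.0], [1.0, 7.0], [1.0, 5.0], [0.99, 8.0], [0.99, 4.0], [0.98, 9.0]]
[0.5598 0.403  0.0949] [ 0.27266885  0.44003254 -3.47997713]
scene [[0.95, 26.0], [0.95, 25.0], [0.95, 27.0], [0.94, 24.0], [0.93, 23.0], [0.92, 28.0]]
top [[0.0, 39.0], [0.0, 38.0], [0.0, 37.0], [0.0, 36.0], [0.0, 35.0], [0.0, 34.0]]
t 8.6 pos [0.5638 0.4054 0.1011] head -0.15 tilt z [ 0.009  0.004 -1.   ] F [ 0.2  0.1 -2.6] open 0.0615 grip 28.2 q [ 0.52  0.3   1.54 -0.    1.29  0.52]
inc cm [-0.58 -0.46  9.1 ] turn -0.15
```

Emit:
servo_tool --increments '[[[5,-0.2,0,4,0],[5,-0.2,0,7.5,0],[5,-0.2,0,9,0],[5,-0.2,0,9.8,0],[5,-0.2,0,10.3,0]]]'

```text
t: 9.1
tool_pos: [0.5596, 0.4045, -0.0072]
tool_rot: [-2.222, -2.215, -0.002]
contact_force: [-6.1, 6.3, 10.1]
opening: 0.0614
grip_force: 34.0
```

Emit:
servo_tool --increments '[[[5,0,0,0.2,0],[5,0,0,0.4,0],[5,0,0,0.4,0],[5,0.3,0,-0.6,0],[5,0.3,0,-2,0]]]'

```text
t: 9.6
tool_pos: [0.5595, 0.4046, 0.0109]
tool_rot: [-2.223, -2.219, 0.005]
contact_force: [-0.3, -0.2, -3.4]
opening: 0.0613
grip_force: 33.6
```

Emit:
servo_tool --increments '[[[5,0,0,-2.5,0],[5,0,0,-5,0],[5,0,0,-8,0],[5,0,0,-9,0],[5,0,0,-9,0]]]'

```text
t: 10.1
tool_pos: [0.5621, 0.4056, 0.1047]
tool_rot: [2.223, 2.217, 0.007]
contact_force: [0.7, 0.5, -2.5]
opening: 0.0615
grip_force: 33.8
```

```bash
python3 mask.py; python3 go.py .47 -.05 .17 97
```

```text
ref pitch0 [[1.0, 6.0], [1.0, 7.0], [1.0, 5.0], [0.99, 8.0], [0.99, 4.0], [0.98, 9.0]]
[0.5621 0.4056 0.1047] [ 0.67380089  0.52884577 -2.45304181]
scene [[0.88, 46.0], [0.87, 47.0], [0.87, 45.0], [0.85, 42.0], [0.84, 44.0], [0.83, 43.0]]
top [[0.18, 49.0], [0.15, 48.0], [0.14, 47.0], [0.1, 46.0], [0.09, 45.0], [0.06, 44.0]]
t 10.2 pos [0.5599 0.4046 0.1006] head -0.15 tilt z [-0.002 -0.001 -1.   ] F [-0.7 -0.1 -3.8] open 0.0615 grip 33.7 q [ 0.52  0.3   1.54 -0.    1.3   0.52]
inc cm [-45.49  -8.88  -6.88] turn 82.85
```

Emit:
servo_tool --increments '[[[5,-1,0.3,-2,-8],[5,-3,0.6,-4,-16],[5,-5,0.9,-6,-24],[5,-7.5,1.2,-6,-32],[5,-10,1.5,-6,-40]]]'

```text
t: 10.7
tool_pos: [0.5747, 0.3041, 0.1603]
tool_rot: [-1.322, -2.849, 0.003]
contact_force: [-0.9, -0.1, -3.4]
opening: 0.0612
grip_force: 33.7
```

```bash
python3 go.py .60 .12 .15 97
```

```text
t 10.7 pos [0.5747 0.3041 0.1603] head 40.22 tilt z [-0.002 -0.001 -1.   ] F [-0.9 -0.1 -3.4] open 0.0612 grip 33.7 q [ 0.37  0.15  1.61 -0.    1.38 -0.33]
inc cm [-15.69  -9.95   1.04] turn -56.78
```

Emit:
servo_tool --increments '[[[5,-3,-2,0,-8],[5,-6,-4,0,-16],[5,-9,-6,0,-24],[5,-12,-8,0,-32],[5,-15.7,-9.95,0,-40]]]'

```text
t: 11.2
tool_pos: [0.5978, 0.1197, 0.1589]
tool_rot: [-0.267, -3.126, 0.001]
contact_force: [0.8, 0.0, -2.5]
opening: 0.0611
grip_force: 33.7
```

Emit:
servo_tool --increments '[[[5,0,0,0,-8],[5,0,0,0,-16.8],[5,0,0,2,-16.8],[5,0,0,4,-16.8],[5,0,0,6,-16.8]]]'

```text
t: 11.7
tool_pos: [0.598, 0.1206, 0.0986]
tool_rot: [0.182, -3.132, 0.0]
contact_force: [0.1, 1.0, -3.2]
opening: 0.0609
grip_force: 33.7
```

```bash
python3 mask.py; python3 go.py .60 .12 .085 97
```

```text
ref pitch0 [[1.0, 6.0], [1.0, 7.0], [1.0, 5.0], [0.99, 8.0], [0.99, 4.0], [0.98, 9.0]]
[0.598  0.1206 0.0986] [ 0.07454413  0.99941368 -3.21027783]
scene [[0.82, 46.0], [0.82, 48.0], [0.82, 49.0], [0.82, 45.0], [0.81, 47.0], [0.79, 43.0]]
top [[0.35, 48.0], [0.35, 49.0], [0.34, 47.0], [0.34, 46.0], [0.33, 40.0], [0.33, 45.0]]
t 11.8 pos [0.5952 0.1204 0.0955] head 96.66 tilt z [-0.011 -0.001 -1.   ] F [-0.5 -0.3 -3.4] open 0.0612 grip 33.6 q [ 0.08  0.13  1.75 -0.    1.28 -1.61]
inc cm [-0.48 -0.1   1.04] turn -0.34
```

Emit:
servo_tool --increments '[[[5,0,0,0.8,-0.3],[5,0,0,1.4,-0.3],[5,0,0,1.8,-0.3],[5,0,0,2.2,-0.3],[5,0,0,2.2,-0.3]]]'

```text
t: 12.3
tool_pos: [0.5993, 0.1209, 0.0796]
tool_rot: [0.191, -3.135, 0.0]
contact_force: [0.0, 0.4, -3.1]
opening: 0.0614
grip_force: 33.7
```

```bash
python3 go.py .60 .12 .06 97
```

```text
t 12.3 pos [0.5993 0.1209 0.0796] head 96.97 tilt z [-0.001 -0.    -1.   ] F [ 0.   0.4 -3.1] open 0.0614 grip 33.7 q [ 0.08  0.15  1.76  0.    1.24 -1.62]
inc cm [-0.06 -0.1   1.96] turn -0.03
```

Emit:
servo_tool --increments '[[[5,0,0,0.4,0],[5,0,0,0.7,0],[5,0,0,0.9,0],[5,0,0,1.1,0],[5,0,0,1.1,0]]]'

```text
t: 12.8
tool_pos: [0.5993, 0.1209, 0.0685]
tool_rot: [0.191, -3.135, 0.0]
contact_force: [0.1, 0.3, -3.3]
opening: 0.0613
grip_force: 33.7
```

Emit:
servo_tool --increments '[[[5,0,0,0.2,0],[5,0,0,0.4,0],[5,0,0,0.6,0],[5,0,0,0.8,0],[5,0,0,0.8,0]]]'

```text
t: 13.3
tool_pos: [0.6025, 0.1212, 0.0637]
tool_rot: [-0.19, 3.129, 0.0]
contact_force: [3.9, 0.3, 4.6]
opening: 0.061
grip_force: 34.1
```

```bash
python3 go.py .60 .12 .06 97
```

```text
t 13.3 pos [0.6025 0.1212 0.0637] head 96.96 tilt z [ 0.007  0.001 -1.   ] F [3.9 0.3 4.6] open 0.061 grip 34.1 q [ 0.08  0.17  1.76  0.    1.2  -1.61]
inc cm [ 0.26 -0.09  0.37] turn -0.04
```

Emit:
servo_tool --increments '[[[5,0,0,0.2,0],[5,0,0,0.4,0],[5,0,0,0.5,0],[5,0,0,0.5,0],[5,0,0,0.5,0]]]'

```text
t: 13.8
tool_pos: [0.5997, 0.1209, 0.056]
tool_rot: [-0.191, 3.136, -0.0]
contact_force: [3.0, -0.3, 3.6]
opening: 0.0609
grip_force: 33.8
```

```bash
python3 go.py .60 .12 .06 97
```

```text
t 13.8 pos [0.5997 0.1209 0.056 ] head 96.97 tilt z [ 0. -0. -1.] F [ 3.  -0.3  3.6] open 0.0609 grip 33.8 q [ 0.08  0.17  1.77 -0.    1.2  -1.62]
inc cm [-0.02 -0.09 -0.4 ] turn -0.03
```

```bash
cat > tgt.py <<'E'
# tgt.py cornerx cornerz pitch_world -> TCP target
import sys;from fit import *
s=least_squares(rc,[.4,-.14,.1,.15,.046],loss="soft_l1").x
def tgt(cx,cz,ph,gx=28,gz=10.5):
    return bed(s,(cx,0,cz))+rz(s[2])@ry(np.radians(ph))@(np.array([gx+80,0,gz])/1e3)
if __name__=="__main__":
    a=list(map(float,sys.argv[1:4]));print("bed slope",np.degrees(s[3]).round(2),"tcp",tgt(*a).round(4),"heading",(np.degrees(s[2])+90).round(2))
E
for a in "-55 60 25.4" "-55 12 25.4" "-55 2 25.4" "-77 1 25.4" "-80 0 10.44"; do python3 tgt.py $a; done; python3 go.py .6105 -.1147 .155 97.07
```

```text
bed slope 10.44 tcp [ 0.5776 -0.1187  0.1507] heading 97.07
bed slope 10.44 tcp [ 0.5863 -0.1176  0.1035] heading 97.07
bed slope 10.44 tcp [ 0.5881 -0.1174  0.0936] heading 97.07
bed slope 10.44 tcp [ 0.5668 -0.12    0.0887] heading 97.07
bed slope 10.44 tcp [ 0.5752 -0.119   0.0612] heading 97.07
t 13.8 pos [0.5997 0.1209 0.056 ] head 96.97 tilt z [ 0. -0. -1.] F [ 3.  -0.3  3.6] open 0.0609 grip 33.8 q [ 0.08  0.17  1.77 -0.    1.2  -1.62]
inc cm [  1.78 -23.52  -9.9 ] turn -0.1
```

Emit:
servo_tool --increments '[[[5,0,0,-3,0],[5,0,0,-7,0],[5,0.5,-3,-10,0],[5,1.3,-7.5,-10,-0.1],[5,2.1,-12,-10,-0.1]]]'

```text
t: 14.3
tool_pos: [0.5916, -0.0013, 0.155]
tool_rot: [0.197, -3.132, -0.001]
contact_force: [-0.1, -0.3, -3.7]
opening: 0.0613
grip_force: 33.3
```

Emit:
servo_tool --increments '[[[5,0.8,-4.5,0,0],[5,1.6,-9,0,0],[5,2.1,-11.5,0,0],[5,2.1,-11.5,1.5,0],[5,2.1,-11.5,3,0]]]'

```text
t: 14.8
tool_pos: [0.5848, -0.1172, 0.123]
tool_rot: [0.191, -3.132, -0.003]
contact_force: [0.7, -0.7, -3.6]
opening: 0.0613
grip_force: 33.4
```

```bash
python3 go.py .5863 -.1176 .1035 97.07;  python3 - <<'E'
from station import ctrl
import cv2,numpy as np
a=[]
for n,(x,y) in dict(scene=(250,110),top=(300,130)).items():
    d=ctrl.get_image(n);np.savez(n+"3.npz",**d)
    a.append(cv2.resize(d["img"][y:y+125,x:x+ (125 if n=="scene" else 100),::-1],None,fx=3.5,fy=3.5,interpolation=2))
cv2.imwrite("pics/c8.png",np.hstack(a));print(np.hstack(a).shape)
E
```

```text
t 14.8 pos [ 0.5848 -0.1172  0.123 ] head 97.0 tilt z [-0.004  0.002 -1.   ] F [ 0.7 -0.7 -3.6] open 0.0613 grip 33.4 q [-0.32  0.07  1.76  0.    1.31 -2.02]
inc cm [-0.15 -0.07  1.95] turn -0.07
(438, 788, 3)
```

Emit:
servo_tool --increments '[[[5,-0.1,0,0.6,0],[5,-0.1,0,1.2,0],[5,-0.1,0,1.6,0],[5,-0.1,0,1.8,0],[5,-0.1,0,1.8,0]]]'

```text
t: 15.4
tool_pos: [0.5875, -0.1171, 0.1077]
tool_rot: [0.194, -3.135, -0.0]
contact_force: [-0.5, 0.1, -2.5]
opening: 0.0612
grip_force: 33.3
```

```bash
python3 go.py .5881 -.1174 .0936 97.07;  python3 - <<'E'
from station import ctrl
import cv2,numpy as np
a=[]
for n,(x,y) in dict(scene=(270,125),top=(305,150)).items():
    d=ctrl.get_image(n);np.savez(n+"3.npz",**d)
    a.append(cv2.resize(d["img"][y:y+110,x:x+ (110 if n=="scene" else 85),::-1],None,fx=4,fy=4,interpolation=2))
cv2.imwrite("pics/c8.png",np.hstack(a));print(np.hstack(a).shape)
E
```

```text
t 15.4 pos [ 0.5875 -0.1171  0.1077] head 97.09 tilt z [-0.  0. -1.] F [-0.5  0.1 -2.5] open 0.0612 grip 33.3 q [-0.32  0.09  1.77  0.    1.28 -2.02]
inc cm [-0.06 -0.04  1.41] turn 0.02
(440, 780, 3)
```

View pics/c8.png

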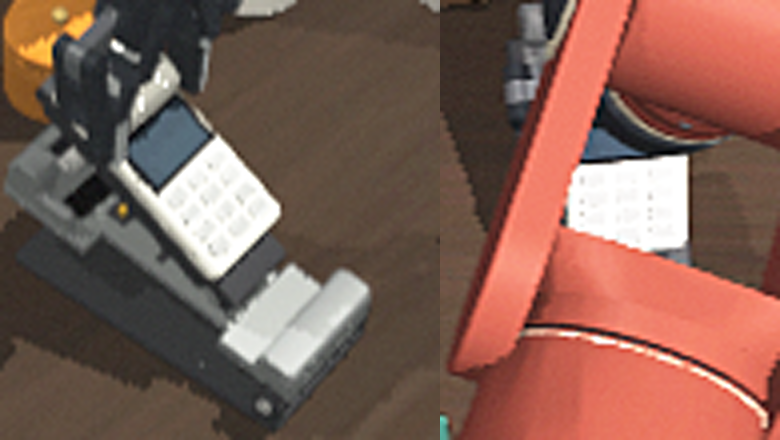

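The picture shows the terminal, nose low, poised above the bed; nose tip about (230–285, 245–305) in the left crop, right behind the lip. I'll check the predicted points against it.

```bash
python3 - <<'E'
from pitch import *
tcp=np.array([.5875,-.1171,.1077]);yaw=np.radians(7.09)
for ph in(20,25.4,30):
    print(ph,[(P,((proj("scene",tcp+rz(yaw)@ry(np.radians(ph))@((np.array(P)-[28,0,10.5])/1e3))[0]-[270,125]+.5)*4).round().tolist()) for P in((-60,31,26),(-60,-31,26),(-80,25,10),(-80,-25,10))])
c=lambda u,v:np.array([(u+.5)/4-.5+270,(v+.5)/4-.5+125])
fitp(tcp,97.09,[((-60,31,25),c(207,279)),((-60,-31,25),c(282,208)),((-80,-25,10),c(286,244))],(28,10.5,.44))
from tgt import s
print("lip edge",[((proj("scene",bed(s,P))[0]-[270,125]+.5)*4).round().tolist() for P in((-70.5,35,20.5),(-70.5,-35,20.5))])
E
```

```text
20 [((-60, 31, 26), [239.0, 278.0]), ((-60, -31, 26), [307.0, 208.0]), ((-80, 25, 10), [262.0, 309.0]), ((-80, -25, 10), [315.0, 252.0])]
25.4 [((-60, 31, 26), [235.0, 286.0]), ((-60, -31, 26), [302.0, 216.0]), ((-80, 25, 10), [254.0, 315.0]), ((-80, -25, 10), [307.0, 259.0])]
30 [((-60, 31, 26), [230.0, 291.0]), ((-60, -31, 26), [297.0, 222.0]), ((-80, 25, 10), [246.0, 320.0]), ((-80, -25, 10), [299.0, 264.0])]
gx,gz [18.1 12.8] pitch 29.73 nose tip low [ 0.5093 -0.1268  0.0479] res [ 1.9 -0.2 -0.   0.3 -0.2  1.7  0.6 -3.3]
lip edge [[263.0, 348.0], [336.0, 269.0]]
```

```bash
cat >> tgt.py <<'E'
def inbed(W): return (rz(s[2])@ry(s[3])).T@(np.array(W)-[s[0],s[1],.022])*1e3-[88,0,8]
E
python3 - <<'E'
from tgt import *
print(inbed([.5093,-.1268,.0479]).round(1))
t=np.array([.5875,-.1171,.1077])
for gx,gz,ph in((28,10.5,25.4),(18,12.8,28),(18,12.8,29.7),(23,11,26.7)):
    print(gx,ph,inbed(t+rz(np.radians(7.09))@ry(np.radians(ph))@((np.array([-80,0,0])-[gx,0,gz])/1e3)).round(1))
E
```

```text
[-39.7   0.4   9.4]
28 25.4 [-53.    0.3  15.9]
18 28 [-40.9   0.3  12.2]
18 29.7 [-39.6   0.3   9.6]
23 26.7 [-47.1   0.3  14.6]
```

Emit:
servo_tool --increments '[[[5,0.5,0,0.3,0],[5,0.5,0,0.6,0],[5,0.5,0,0.8,0],[5,0.5,0,0.8,0],[5,0.5,0,0.8,0]]]'

```text
t: 16.0
tool_pos: [0.5826, -0.118, 0.0998]
tool_rot: [0.194, -3.136, -0.0]
contact_force: [0.2, -0.5, -3.4]
opening: 0.0609
grip_force: 33.3
```

Emit:
servo_tool --increments '[[[5,0,0,0.2,0],[5,0,0,0.4,0],[5,0,0,0.5,0],[5,0,0,0.5,0],[5,0,0,0.5,0]]]'

```text
t: 16.5
tool_pos: [0.5826, -0.1179, 0.0949]
tool_rot: [0.194, -3.136, -0.0]
contact_force: [0.5, -0.8, -3.1]
opening: 0.061
grip_force: 33.3
```

```bash
python3 go.py
```

```text
t 16.5 pos [ 0.5826 -0.1179  0.0949] head 97.07 tilt z [-0.  0. -1.] F [ 0.5 -0.8 -3.1] open 0.061 grip 33.3 q [-0.32  0.09  1.79  0.    1.26 -2.02]
```

Emit:
servo_tool --increments '[[[5,0,0,0.1,0],[5,0,0,0.2,0],[5,0,0,0.3,0],[5,0,0,0.3,0],[5,0,0,0.3,0]]]'

```text
t: 17.0
tool_pos: [0.5832, -0.1181, 0.0927]
tool_rot: [-0.194, 3.134, -0.001]
contact_force: [1.7, 0.7, 1.3]
opening: 0.0609
grip_force: 33.6
```

Emit:
servo_tool --increments '[[[5,0,0,0.1,0],[5,0,0,0.2,0],[5,0,0,0.3,0],[5,0,0,0.3,0],[5,0,0,0.3,0]]]'

```text
t: 17.5
tool_pos: [0.5825, -0.1181, 0.0888]
tool_rot: [0.194, -3.135, 0.0]
contact_force: [1.2, 0.3, 1.8]
opening: 0.0612
grip_force: 33.6
```

Nose corner is on the bed. Slide forward down-slope under the lip.

Emit:
servo_tool --increments '[[[5,0.3,0,-0.05,0],[5,0.6,0,0,0],[5,0.9,0,0.05,0],[5,1.2,0,0.1,0],[5,1.2,0,0.1,0]]]'

```text
t: 18.0
tool_pos: [0.5697, -0.1194, 0.0874]
tool_rot: [0.193, -3.134, -0.0]
contact_force: [-0.8, -0.3, -1.0]
opening: 0.0612
grip_force: 33.5
```

```bash
python3 go.py
```

```text
t 18.0 pos [ 0.5697 -0.1194  0.0874] head 97.06 tilt z [-0.001  0.    -1.   ] F [-0.8 -0.3 -1. ] open 0.0612 grip 33.5 q [-0.33  0.07  1.82 -0.    1.25 -2.03]
```

Emit:
servo_tool --increments '[[[5,0.2,0,0.04,0],[5,0.4,0,0.07,0],[5,0.6,0,0.11,0],[5,0.7,0,0.13,0],[5,0.7,0,0.13,0]]]'

```text
t: 18.5
tool_pos: [0.5635, -0.1203, 0.0865]
tool_rot: [0.194, -3.135, 0.0]
contact_force: [0.4, 0.4, -0.2]
opening: 0.061
grip_force: 33.5
```

```bash
python3 go.py; python3 tgt.py -78 0 25
```

```text
t 18.5 pos [ 0.5635 -0.1203  0.0865] head 97.07 tilt z [-0. -0. -1.] F [ 0.4  0.4 -0.2] open 0.061 grip 33.5 q [-0.34  0.06  1.84 -0.    1.24 -2.03]
bed slope 10.44 tcp [ 0.5664 -0.1201  0.0868] heading 97.07
```

Emit:
servo_tool --increments '[[[5,0.2,0,0.04,0],[5,0.4,0,0.07,0],[5,0.5,0,0.09,0],[5,0.5,0,0.09,0]]]'

```text
t: 18.9
tool_pos: [0.5585, -0.121, 0.0856]
tool_rot: [0.193, -3.135, 0.0]
contact_force: [0.5, -0.1, 0.7]
opening: 0.0611
grip_force: 33.5
```

```bash
python3 go.py
```

```text
t 18.9 pos [ 0.5585 -0.121   0.0856] head 97.06 tilt z [-0. -0. -1.] F [ 0.5 -0.1  0.7] open 0.0611 grip 33.5 q [-0.34  0.05  1.85 -0.    1.24 -2.04]
```

Emit:
servo_tool --increments '[[[5,0.2,0,0.04,0],[5,0.3,0,0.06,0],[5,0.4,0,0.08,0],[5,0.4,0,0.08,0]]]'

```text
t: 19.3
tool_pos: [0.557, -0.1213, 0.0867]
tool_rot: [-0.193, 3.13, -0.0]
contact_force: [5.6, 1.8, 3.2]
opening: 0.061
grip_force: 33.8
```

```bash
python3 go.py
```

```text
t 19.3 pos [ 0.557  -0.1213  0.0867] head 97.04 tilt z [ 0.006  0.    -1.   ] F [5.6 1.8 3.2] open 0.061 grip 33.8 q [-0.35  0.04  1.86  0.    1.24 -2.04]
```

Emit:
servo_tool --increments '[[[5,-0.2,0,0.2,0],[5,-0.35,0,0.4,0],[5,-0.5,0,0.65,0],[5,-0.6,0,0.9,0],[5,-0.6,0,0.9,0]]]'

```text
t: 19.8
tool_pos: [0.5633, -0.1209, 0.0777]
tool_rot: [-0.193, 3.13, -0.002]
contact_force: [5.4, 1.2, 5.0]
opening: 0.0609
grip_force: 33.6
```

```bash
python3 go.py
```

```text
t 19.8 pos [ 0.5633 -0.1209  0.0777] head 97.06 tilt z [ 0.006 -0.001 -1.   ] F [5.4 1.2 5. ] open 0.0609 grip 33.6 q [-0.34  0.06  1.85  0.    1.22 -2.04]
```

Emit:
servo_tool --increments '[[[5,-0.1,0,0.15,0],[5,-0.15,0,0.3,0],[5,-0.25,0,0.45,0],[5,-0.25,0,0.55,0],[5,-0.25,0,0.55,0]]]'

```text
t: 20.3
tool_pos: [0.5662, -0.1206, 0.0726]
tool_rot: [-0.193, 3.129, -0.002]
contact_force: [6.7, 2.1, 5.0]
opening: 0.0612
grip_force: 33.4
```

```bash
python3 go.py; python3 mask.py|tail -2
```

```text
t 20.3 pos [ 0.5662 -0.1206  0.0726] head 97.06 tilt z [ 0.007 -0.001 -1.   ] F [6.7 2.1 5. ] open 0.0612 grip 33.4 q [-0.34  0.08  1.85  0.    1.21 -2.03]
scene [[0.65, 20.0], [0.64, 18.0], [0.64, 16.0], [0.64, 21.0], [0.63, 17.0], [0.63, 23.0]]
top [[0.88, 30.0], [0.87, 31.0], [0.86, 33.0], [0.86, 35.0], [0.86, 29.0], [0.85, 32.0]]
```

Emit:
servo_tool --increments '[[[5,-0.05,0,0.1,0],[5,-0.1,0,0.2,0],[5,-0.1,0,0.3,0],[5,-0.1,0,0.3,0]]]'

```text
t: 20.8
tool_pos: [0.5676, -0.1204, 0.0698]
tool_rot: [-0.193, 3.128, -0.002]
contact_force: [8.3, 1.8, 4.6]
opening: 0.0614
grip_force: 33.3
```

```bash
python3 go.py
```

```text
t 20.8 pos [ 0.5676 -0.1204  0.0698] head 97.06 tilt z [ 0.008 -0.001 -1.   ] F [8.3 1.8 4.6] open 0.0614 grip 33.3 q [-0.34  0.08  1.85  0.    1.21 -2.03]
```

Emit:
servo_tool --increments '[[[5,-0.2,0,0.1,0],[5,-0.3,0,0.2,0],[5,-0.4,0,0.3,0],[5,-0.4,0,0.3,0]]]'

```text
t: 21.2
tool_pos: [0.5695, -0.1201, 0.0661]
tool_rot: [-0.194, 3.133, -0.002]
contact_force: [1.8, 0.8, 5.5]
opening: 0.0609
grip_force: 33.6
```

```bash
python3 go.py
```

```text
t 21.2 pos [ 0.5695 -0.1201  0.0661] head 97.08 tilt z [ 0.002 -0.001 -1.   ] F [1.8 0.8 5.5] open 0.0609 grip 33.6 q [-0.34  0.09  1.84 -0.    1.21 -2.03]
```

Emit:
servo_tool --increments '[[[5,-0.05,0,0.15,0],[5,-0.05,0,0.3,0],[5,-0.05,0,0.3,0]]]'

```text
t: 21.5
tool_pos: [0.5708, -0.1199, 0.0632]
tool_rot: [-0.193, 3.131, -0.001]
contact_force: [4.7, 1.4, 4.6]
opening: 0.0613
grip_force: 33.5
```

Emit:
servo_tool --increments '[[[5,-0.05,0,0.15,0],[5,-0.05,0,0.3,0],[5,-0.05,0,0.3,0]]]'

```text
t: 21.8
tool_pos: [0.572, -0.1198, 0.0604]
tool_rot: [-0.193, 3.129, -0.002]
contact_force: [9.2, 2.4, 4.0]
opening: 0.0613
grip_force: 33.3
```

```bash
python3 go.py
```

```text
t 21.8 pos [ 0.572  -0.1198  0.0604] head 97.05 tilt z [ 0.007 -0.001 -1.   ] F [9.2 2.4 4. ] open 0.0613 grip 33.3 q [-0.33  0.1   1.84  0.    1.19 -2.03]
```

```bash
python3 - <<'E'
from mask import *
from station import ctrl
o=ctrl.get_obs()
D={n:ctrl.get_image(n) for n in("scene","top")}
for n in D:np.savez(n+"4.npz",**D[n])
for gx,gz in((14,12),(18,12),(22,12),(18,8),(18,16)):
    print(gx,gz,[look(o["tool_pos"],o["tool_rot"],D[n],n,gx,gz)[:4] for n in D])
print("at approach", [(g,look([.5875,-.1171,.1077],[.194,-3.135,0],np.load("scene3.npz"),"scene",g,12)[:4]) for g in(14,18,22,28)])
E
```

```text
14 12 [[[0.62, 10.0], [0.61, 9.0], [0.61, 12.0], [0.58, 11.0]], [[0.66, 14.0], [0.66, 13.0], [0.66, 12.0], [0.66, 11.0]]]
18 12 [[[0.75, 14.0], [0.72, 12.0], [0.71, 13.0], [0.71, 11.0]], [[0.71, 15.0], [0.71, 14.0], [0.71, 13.0], [0.71, 12.0]]]
22 12 [[[0.87, 14.0], [0.87, 15.0], [0.87, 13.0], [0.83, 11.0]], [[0.79, 18.0], [0.79, 17.0], [0.78, 20.0], [0.77, 19.0]]]
18 8 [[[0.77, 19.0], [0.74, 17.0], [0.73, 16.0], [0.73, 18.0]], [[0.76, 19.0], [0.75, 20.0], [0.74, 18.0], [0.73, 21.0]]]
18 16 [[[0.69, 9.0], [0.65, 10.0], [0.62, 12.0], [0.61, 7.0]], [[0.69, 15.0], [0.68, 16.0], [0.68, 7.0], [0.68, 6.0]]]
at approach [(14, [[0.83, 35.0], [0.83, 34.0], [0.8, 36.0], [0.78, 31.0]]), (18, [[0.96, 34.0], [0.96, 35.0], [0.96, 33.0], [0.95, 32.0]]), (22, [[0.94, 33.0], [0.93, 36.0], [0.92, 34.0], [0.92, 35.0]]), (28, [[0.85, 35.0], [0.83, 33.0], [0.82, 34.0], [0.82, 32.0]])]
```

Emit:
servo_tool --increments '[[[5,-0.4,0,0,0],[6.8,-0.4,0,0,0],[8.54,-0.4,0,0,0],[8.54,-0.4,0,0,0],[8.54,-0.4,0,0,0]]]'

```text
t: 22.4
tool_pos: [0.5726, -0.119, 0.0579]
tool_rot: [0.193, -3.135, -0.001]
contact_force: [-0.9, 1.0, -0.3]
opening: 0.0852
grip_force: 0.0
```

Emit:
servo_tool --increments '[[[8.54,0,0,-1,0],[8.54,0,0,-3,0],[8.54,0,0,-6,0],[4,0,0,-7,0],[0,0,0,-7,0]]]'

```text
t: 22.9
tool_pos: [0.5748, -0.1197, 0.1313]
tool_rot: [-0.193, 3.131, -0.003]
contact_force: [1.5, 0.1, -0.4]
opening: 0.059
grip_force: 0.0
```

```bash
python3 - <<'E'
from tgt import *
print("head",bed(s,(51.5,0,38)).round(4),bed(s,(55,0,38)).round(4))
E
python3 go.py .6003 -.1159 .13 97.07
```

```text
head [ 0.5932 -0.1168  0.0925] [ 0.5966 -0.1163  0.0932]
t 22.9 pos [ 0.5748 -0.1197  0.1313] head 97.07 tilt z [ 0.005 -0.002 -1.   ] F [ 1.5  0.1 -0.4] open 0.059 grip 0.0 q [-0.33  0.03  1.79 -0.    1.32 -2.03]
inc cm [-2.58  0.06  0.14] turn 0.0
```

Emit:
servo_tool --increments '[[[0,-1,0,0,0],[0,-2,0,0,0],[0,-2,0,0,0],[0,-2,0,0.4,0],[0,-2,0,0.8,0]]]'

```text
t: 23.4
tool_pos: [0.5927, -0.1165, 0.1193]
tool_rot: [0.194, -3.134, -0.001]
contact_force: [0.7, 0.3, -0.3]
opening: 0.0002
grip_force: 0.0
```

Emit:
servo_tool --increments '[[[0,0,0,0.2,0],[0,0,0,0.4,0],[0,0,0,0.5,0],[0,0,0,0.5,0]]]'

```text
t: 23.8
tool_pos: [0.5929, -0.1167, 0.1152]
tool_rot: [0.194, -3.135, -0.0]
contact_force: [-0.5, 0.2, 0.2]
opening: -0.0002
grip_force: 0.0
```

```bash
python3 go.py .5945 -.1166 .11 97.07
```

```text
t 23.8 pos [ 0.5929 -0.1167  0.1152] head 97.06 tilt z [-0.  0. -1.] F [-0.5  0.2  0.2] open -0.0002 grip 0.0 q [-0.32  0.09  1.75 -0.    1.3  -2.01]
inc cm [-0.16 -0.01  0.52] turn -0.01
```

Emit:
servo_tool --increments '[[[0,-0.1,0,0.2,0],[0,-0.1,0,0.4,0],[0,-0.1,0,0.4,0]]]'

```text
t: 24.1
tool_pos: [0.5938, -0.1165, 0.111]
tool_rot: [0.194, -3.135, -0.0]
contact_force: [-0.5, 0.5, -0.8]
opening: 0.0001
grip_force: 0.0
```

Emit:
servo_tool --increments '[[[0,0,0,0.2,0],[0,0,0,0.3,0],[0,0,0,0.3,0]]]'

```text
t: 24.4
tool_pos: [0.5939, -0.1165, 0.1081]
tool_rot: [0.194, -3.135, -0.0]
contact_force: [0.4, -0.0, -0.4]
opening: -0.0001
grip_force: 0.0
```

Emit:
servo_tool --increments '[[[0,0,0,0.2,0],[0,0,0,0.3,0],[0,0,0,0.3,0]]]'

```text
t: 24.7
tool_pos: [0.5938, -0.1165, 0.1051]
tool_rot: [0.194, -3.135, -0.0]
contact_force: [-0.6, 0.1, 0.7]
opening: 0.0001
grip_force: 0.0
```

Emit:
servo_tool --increments '[[[0,0,0,0.2,0],[0,0,0,0.3,0],[0,0,0,0.3,0]]]'

```text
t: 25.0
tool_pos: [0.5938, -0.1165, 0.1021]
tool_rot: [0.194, -3.135, -0.0]
contact_force: [0.7, 0.2, 0.4]
opening: 0.0002
grip_force: 0.0
```

Emit:
servo_tool --increments '[[[0,0,0,0.2,0],[0,0,0,0.3,0],[0,0,0,0.3,0]]]'

```text
t: 25.3
tool_pos: [0.5938, -0.1165, 0.0991]
tool_rot: [0.194, -3.135, -0.0]
contact_force: [0.3, 0.1, 0.4]
opening: 0.0003
grip_force: 0.0
```

Emit:
servo_tool --increments '[[[0,0,0,0.2,0],[0,0,0,0.3,0],[0,0,0,0.3,0]]]'

```text
t: 25.6
tool_pos: [0.5938, -0.1165, 0.0961]
tool_rot: [0.194, -3.135, -0.0]
contact_force: [-1.2, -0.1, 0.7]
opening: 0.0001
grip_force: 0.0
```

```bash
cat > dock.py <<'E'
from tgt import *
from station import ctrl
def score(d,n):
    hsv=cv2.cvtColor(d["img"],cv2.COLOR_RGB2HSV);m=((hsv[...,1]<60)&(hsv[...,2]>195)).astype(np.uint8)
    r=[]
    for th in range(-2,20,2):
        for dx in range(-12,25,3):
            A=ry(np.radians(th));W=lambda P:bed(s,np.array([-80+dx,0,0])+A@(np.array(P)+[80,0,0]))
            poly=lambda a:cv2.fillPoly(np.zeros(m.shape,np.uint8),[np.int32(np.round(proj(n,[W(P) for P in a])*16))],1,shift=4)
            inn=poly([(-59,30,26),(-59,-30,26),(-10,-30,26),(-10,30,26)])
            out=poly([(-66,42,26),(-66,-42,26),(-10,-42,26),(-10,42,26)])&(1-poly([(-62,32,26),(-62,-32,26),(-9,-32,26),(-9,32,26)]))
            r.append((round(m[inn>0].mean()-m[out>0].mean(),3),th,dx))
    return sorted(r,reverse=True)[:6]
if __name__=="__main__":
    for n in("scene","top"):
        d=ctrl.get_image(n);np.savez(n+"5.npz",**d);print(n,score(d,n))
        hsv=cv2.cvtColor(d["img"],cv2.COLOR_RGB2HSV);m=((hsv[...,1]<60)&(hsv[...,2]>195)).astype(np.uint8)
        k,l,st,ce=cv2.connectedComponentsWithStats(m);print([(x.tolist(),c.round().tolist()) for x,c in zip(st[1:],ce[1:]) if x[4]>120])
E
python3 dock.py;python3 go.py
python3 -c "
from tgt import *
for n in('scene','top'):print(n,[(P,proj(n,bed(s,P))[0].round().tolist()) for P in((-60,31,26),(-60,-31,26),(51.5,0,38),(31,31,26),(31,-31,26))])"
```

```text
scene [(np.float64(0.973), -2, 0), (np.float64(0.935), -2, -3), (np.float64(0.896), -2, -6), (np.float64(0.893), 0, 0), (np.float64(0.879), 0, -3), (np.float64(0.873), 2, 0)]
[([328, 102, 21, 22, 135], [340.0, 110.0]), ([0, 143, 39, 53, 140], [16.0, 166.0]), ([390, 149, 67, 57, 2893], [423.0, 176.0]), ([289, 156, 60, 51, 948], [322.0, 184.0]), ([205, 168, 57, 45, 1275], [233.0, 189.0]), ([336, 194, 26, 25, 247], [348.0, 206.0]), ([110, 233, 21, 36, 319], [122.0, 251.0]), ([376, 308, 134, 112, 4865], [447.0, 364.0])]
top [(np.float64(0.285), 0, 24), (np.float64(0.282), -2, 21), (np.float64(0.275), 4, 24), (np.float64(0.275), -2, 24), (np.float64(0.274), 2, 24), (np.float64(0.271), 2, 21)]
[([29, 9, 39, 52, 295], [48.0, 31.0]), ([428, 42, 132, 107, 3198], [509.0, 90.0]), ([1, 89, 71, 72, 1398], [34.0, 127.0]), ([196, 112, 21, 16, 188], [206.0, 119.0]), ([266, 117, 50, 32, 1600], [290.0, 132.0]), ([143, 118, 29, 20, 260], [160.0, 129.0]), ([340, 186, 25, 24, 185], [357.0, 201.0]), ([56, 204, 38, 34, 271], [76.0, 220.0]), ([406, 228, 73, 69, 3986], [442.0, 262.0]), ([146, 304, 71, 61, 716], [180.0, 330.0]), ([169, 325, 71, 78, 580], [208.0, 357.0]), ([368, 324, 26, 48, 511], [381.0, 343.0]), ([166, 371, 103, 49, 2610], [229.0, 396.0]), ([91, 375, 36, 35, 222], [110.0, 392.0])]
t 25.7 pos [ 0.594  -0.1165  0.0963] head 97.07 tilt z [-0.  0. -1.] F [ 0.  -0.1  0.4] open 0.0 grip 0.0 q [-0.32  0.11  1.76 -0.    1.27 -2.01]
scene [((-60, 31, 26), [333.0, 206.0]), ((-60, -31, 26), [349.0, 189.0]), ((51.5, 0, 38), [303.0, 163.0]), ((31, 31, 26), [301.0, 180.0]), ((31, -31, 26), [318.0, 164.0])]
top [((-60, 31, 26), [338.0, 227.0]), ((-60, -31, 26), [366.0, 224.0]), ((51.5, 0, 38), [349.0, 174.0]), ((31, 31, 26), [334.0, 185.0]), ((31, -31, 26), [363.0, 182.0])]
```

The image fit says the terminal lies essentially flat. Continue pressing down gently on the head to confirm the latch.

Emit:
servo_tool --increments '[[[0,0,0,0.2,0],[0,0,0,0.3,0],[0,0,0,0.3,0]]]'

```text
t: 26.0
tool_pos: [0.5938, -0.1165, 0.0931]
tool_rot: [0.193, -3.135, -0.0]
contact_force: [0.3, -0.5, 0.8]
opening: 0.0
grip_force: 0.0
```

Emit:
servo_tool --increments '[[[0,0,0,0.2,0],[0,0,0,0.3,0],[0,0,0,0.3,0]]]'

```text
t: 26.3
tool_pos: [0.5938, -0.1165, 0.0901]
tool_rot: [0.194, -3.135, -0.0]
contact_force: [-0.3, -0.5, -0.4]
opening: -0.0
grip_force: 0.0
```

Emit:
servo_tool --increments '[[[0,0,0,0.2,0],[0,0,0,0.3,0],[0,0,0,0.3,0]]]'

```text
t: 26.6
tool_pos: [0.5938, -0.1165, 0.0871]
tool_rot: [0.194, -3.135, -0.0]
contact_force: [-0.4, -0.1, 0.4]
opening: -0.0002
grip_force: 0.0
```

Emit:
servo_tool --increments '[[[0,0,0,0.2,0],[0,0,0,0.3,0],[0,0,0,0.3,0]]]'

```text
t: 26.9
tool_pos: [0.5938, -0.1165, 0.0841]
tool_rot: [0.194, -3.135, -0.0]
contact_force: [0.2, -0.4, 0.6]
opening: -0.0003
grip_force: 0.0
```

Emit:
servo_tool --increments '[[[0,0,0,0.2,0],[0,0,0,0.3,0],[0,0,0,0.3,0]]]'

```text
t: 27.2
tool_pos: [0.5938, -0.1165, 0.0811]
tool_rot: [0.194, -3.135, -0.0]
contact_force: [-0.1, 0.2, 0.2]
opening: 0.0002
grip_force: 0.0
```

```bash
python3 - <<'E'
from tgt import *
from station import ctrl
d=ctrl.get_image("scene");np.savez("scene6.npz",**d)
a=np.load("scene5.npz")["img"].astype(int)
df=np.abs(d["img"].astype(int)-a).sum(2)
df[:, :250]=0;df[:,380:]=0
ys,xs=np.where(df>60);print("diff bbox",xs.min(),xs.max(),ys.min(),ys.max())
for y in range(140,200,3):
    r=xs[ys==y];print(y,(r.min(),r.max(),len(r)) if len(r) else None)
for z in(.0811,.0711,.0621):print(z,proj("scene",[.5938,-.1165,z]).round(1))
g=d["img"].mean(2).astype(int)
print("cols 285..330 step3");
for y in range(140,212,3):print(y,*[f"{v:3d}" for v in g[y,282:352:3]])
E
```

```text
diff bbox 256 379 9 378
140 (np.int64(284), np.int64(318), 10)
143 (np.int64(282), np.int64(316), 14)
146 (np.int64(283), np.int64(295), 12)
149 (np.int64(282), np.int64(310), 17)
152 (np.int64(287), np.int64(310), 14)
155 (np.int64(292), np.int64(307), 9)
158 (np.int64(294), np.int64(298), 5)
161 (np.int64(290), np.int64(309), 14)
164 (np.int64(276), np.int64(307), 13)
167 (np.int64(279), np.int64(305), 4)
170 (np.int64(285), np.int64(285), 1)
173 None
176 None
179 None
182 None
185 None
188 None
191 None
194 None
197 (np.int64(350), np.int64(354), 5)
0.0811 [[302.7 166.6]]
0.0711 [[302.4 169.5]]
0.0621 [[302.2 172.1]]
cols 285..330 step3
140 178 180 180 148 141  49  43  43  42  45  49  56  51  84  84  82  84  84  83  82  87  88  85  89
143  95  94  96 140  93  37  39  45  43  48  44  51  81  84  86  84  83  82  84  86  87  86  87  84
146  86  58 141 139  75  45  38  46  42  45  43  77  81  85  83  85  83  84  86  86  84  86  83  84
149  60  86 145  57  87  66  45  45  39  41  61  81  87  86  85  81  87  86  84  84  85  84  82  86
152  87  83  91  71  42  45  55  44  42 123  76  86 
[... 1247 characters left out ...]

191  62  59  60  48  50  52  52  49  54  51 223 255 254 252 251 255 251 252 255 255 247 255 192  76
194  60  62  59  60  62  51  48  51  48  50  45 178 255 255 254 252 253 254 254 254 255 250  97  77
197  51  53  66  61  63  60  50  50  62  53  53  42 155 250 255 251 254 251 255 255 253 115 117 204
200  50  53  51  63  63  64  60  60  62  60  53  49  49  91 237 255 253 254 255 255 115 118 220 227
203  52  51  53  54  55  61  61  59  62  61  63  62  47  53  49 210 255 255 255 102 117 216 227 233
206  46  70  54  50  51  47  61  61  63  61  57  60  61  55  65  41 173 236  94 119 214 227 232 237
209  85  82  79  50  52  55  54  51  63  62  60  58  62  60  64 113  45  37 118 202 228 232 237 222
```

```bash
python3 - <<'E'
import fit;from fit import *
x=least_squares(lambda p:np.concatenate([proj(m[0],np.array([p[0],p[1],p[3]])+rz(p[2])@np.array(P)/1e3)[0]-m[1:] for P,m in term]),[.56,.138,-.56,0],loss="soft_l1").x;print("term",x.round(4))
def bed2(p,P):return np.array([p[0],p[1],p[5]])+rz(p[2])@ry(p[3])@((np.array(P)+[88,0,8])/1e3)
def f(p):
    return np.concatenate([proj(m[0],np.array([p[0],p[1],p[5]])+rz(p[2])@np.array([0,P[1]*p[4],0]) if P[0]=="h" else bed2(p,P))[0]-m[1:] for P,m in crad])
x=least_squares(f,[.4,-.14,.1,.15,.046,.022],loss="soft_l1").x;print("cradle",x.round(4),np.degrees(x[3]))
# nonmoving finger tip: pixel estimate vs z; TCP at start pose also
E
python3 go.py
```

```text
term [ 5.609e-01  1.378e-01 -5.598e-01 -5.000e-04]
cradle [ 0.4648 -0.1321  0.1201  0.1676  0.0469  0.0244] 9.603069525671371
t 27.25 pos [ 0.5939 -0.1165  0.0813] head 97.07 tilt z [-0.  0. -1.] F [0.1 0.6 0.1] open -0.0002 grip 0.0 q [-0.32  0.13  1.77  0.    1.24 -2.01]
```

Everything is consistent if the tool's z reading is about 28 mm low, so the fingers should meet the head within a few millimetres. Continuing by feel.

Emit:
servo_tool --increments '[[[0,0,0,0.2,0],[0,0,0,0.3,0],[0,0,0,0.3,0]]]'

```text
t: 27.55
tool_pos: [0.5944, -0.1167, 0.0795]
tool_rot: [-0.194, 3.135, -0.0]
contact_force: [-1.7, -0.2, 4.5]
opening: -0.0002
grip_force: 2.6
```

Emit:
servo_tool --increments '[[[0,0,0,0.2,0],[0,0,0,0.3,0],[0,0,0,0.3,0]]]'

```text
t: 27.85
tool_pos: [0.5945, -0.1168, 0.0793]
tool_rot: [0.194, -3.136, 0.001]
contact_force: [-10.0, 1.6, 17.7]
opening: -0.0001
grip_force: 9.2
```

Emit:
servo_tool --increments '[[[0,0,0,0.15,0],[0,0,0,0.25,0],[0,0,0,0.25,0],[0,0,0,-0.5,0],[0,0,0,-1.5,0]]]'

```text
t: 28.35
tool_pos: [0.5937, -0.1164, 0.0905]
tool_rot: [0.194, -3.135, -0.0]
contact_force: [-0.6, 0.4, -0.0]
opening: 0.0
grip_force: 0.0
```

Emit:
servo_tool --increments '[[[0,0,0,-3,0],[0,0,0,-7,0],[0,0,0,-11,0],[0,3,4,-15,0],[0,6,8,-15,0]]]'

```text
t: 28.85
tool_pos: [0.5346, -0.0536, 0.244]
tool_rot: [-0.19, 3.128, -0.004]
contact_force: [0.4, 0.9, 0.7]
opening: 0.0001
grip_force: 0.0
```

Emit:
servo_tool --increments '[[[0,2,4,0,0],[0,4,8,0,0],[0,4,12,0,0],[0,4,16,0,0],[0,4,20,0,0]]]'

```text
t: 29.35
tool_pos: [0.4676, 0.1422, 0.2388]
tool_rot: [-0.193, 3.135, 0.0]
contact_force: [0.9, -0.8, 0.6]
opening: 0.0003
grip_force: 0.0
```

```bash
python3 go.py; python3 dock.py | grep -v "^\[" ; python3 - <<'E'
from tgt import *
d=np.load("scene5.npz")["img"].astype(int);e=np.load("scene6.npz")["img"].astype(int)
g=e.mean(2)
# bed/terminal profile: refit cradle rear features unavailable; compare keypad region before/after press (scene5 is now 'after')
print("keypad diff",np.abs(d-e).sum(2)[180:207,310:350].mean())
t=np.load("top5.npz")["img"].mean(2).astype(int)
print("top img rows");[print(y,*[f"{v:3d}" for v in t[y,322:376:2]]) for y in range(146,244,4)]
for n in("top","scene"):
  print(n,[(P,th,proj(n,bed(s,np.array([-80,0,0])+ry(np.radians(th))@(np.array(P)+[80,0,0])))[0].round(1).tolist()) for th in(0,4) for P in((72,31,38),(72,-31,38),(80,0,12),(-60,31,26),(-60,-31,26))])
E
```

```text
t 29.35 pos [0.4676 0.1422 0.2388] head 97.05 tilt z [ 0.001  0.    -1.   ] F [ 0.9 -0.8  0.6] open 0.0003 grip 0.0 q [ 0.14 -0.29  1.9  -0.    1.54 -1.55]
scene [(np.float64(0.579), -2, -6), (np.float64(0.557), -2, -3), (np.float64(0.533), -2, 0), (np.float64(0.525), 0, -6), (np.float64(0.51), 0, -3), (np.float64(0.48), 0, 0)]
top [(np.float64(0.944), 0, 3), (np.float64(0.94), 4, 3), (np.float64(0.94), 2, 3), (np.float64(0.939), 0, 0), (np.float64(0.937), 4, 6), (np.float64(0.937), -2, 0)]
keypad diff 152.99722222222223
top img rows
146  49  48  47  48  47  48  50  43  44  46  48  48  46  46  42  45  45  47  47  43  41  44  48  38  43  41  37
150  41  20  19  26  42  58  89  94  94  96  99 104 104 105 105 111 125 135 164 165 169 124  46  48  52  41  44
154  29  30  85 172 168 169 152 204 120 110  99  21  31  34  37 104 105 126 151 170 191 156  43  52  51  49  48
158  24  31  51 142 158 180 188 212 198 231 242 241 235 235 237 229 236  43  48  39  90  82  50  48  47  45  45
162  34  40 123 159 141  80  73  22 116 175 161 123  76  68  62  66  79  88  81  62 145 130  51  54  52  50  54

[... 2263 characters left out ...]
[333.0, 166.1]), ((72, -31, 38), 0, [362.5, 163.0]), ((80, 0, 12), 0, [345.5, 160.3]), ((-60, 31, 26), 0, [337.7, 226.7]), ((-60, -31, 26), 0, [366.3, 223.7]), ((72, 31, 38), 4, [333.7, 167.8]), ((72, -31, 38), 4, [363.6, 164.7]), ((80, 0, 12), 4, [346.4, 161.1]), ((-60, 31, 26), 4, [337.8, 227.6]), ((-60, -31, 26), 4, [366.5, 224.7])]
scene [((72, 31, 38), 0, [287.3, 165.9]), ((72, -31, 38), 0, [304.7, 149.8]), ((80, 0, 12), 0, [291.3, 162.2]), ((-60, 31, 26), 0, [333.1, 206.1]), ((-60, -31, 26), 0, [349.5, 188.6]), ((72, 31, 38), 4, [289.2, 164.0]), ((72, -31, 38), 4, [306.7, 147.8]), ((80, 0, 12), 4, [292.6, 159.7]), ((-60, 31, 26), 4, [333.9, 206.4]), ((-60, -31, 26), 4, [350.3, 188.9])]
```

```bash
python3 -c "
from station import ctrl
print(ctrl.finish_job())"
```

```text
the job is handed in; nothing more can be done
None
```

I docked the terminal nose-first under the lip, rocked it flat and pressed it down at about 18 N or a little more without the head giving, then let go and handed the job in at about 29 s; I never saw or felt the catch snap directly, so "latched" is inferred from it already lying flat, released, before that press.

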